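# Change the bath filter cartridges with the flow ring shut

### The arm

A 6-joint arm with a two-finger parallel gripper is mounted at the origin on the work surface. World frame = base frame: x ahead of the robot, y to its left, z up, the work surface at z = 0. Lengths are in m, angles in rad, forces in N, time in s.
With the tool pointing down it reaches from about 0.275 to 1 m from the base axis. Payload 8.4 kg.
Tool frame: the origin (TCP) lies midway between the tips of the shut fingers; the grasp point (between the pads) lies 19 mm behind it; z points along the fingers, y is the line along which they close (so a half turn about z gives the same grasp; the last joint's range is limited). The gripper opens to 85 mm and grips with 20 to 120 N. Pads are 22 mm wide; open, the fingers measure 114 mm over their backs; the gripper's body (76 mm by 85 mm) begins 54 mm behind the grasp point. The pads swing forward as they close: fully open they stand 13 mm farther back than shut.
Start: joints at [1.175, 0.353, 1.633, -0, 1.155, -0.002], TCP at [0.24, 0.577, 0.231] pointing down, gripper open.
Joint ranges: [-2.63, 2.63], [-0.92, 2.1], [0.06, 2.66], [-1.3, 4.44], [0, 2.69], [-3.02, 3.02]. Speed limits (rad/s): [2.22, 2.22, 2.79, 3.14, 3.14, 3.14].

### API

Orientations are given as a unit quaternion [x, y, z, w].
In Python, from station import robot, optics, order, search_frame, silhouettes gives the robot as it stands. The module is installed in compiled form; this text tells all that it offers.
- The arm moves only by the shell command python3 -m handwheel 'ROWS' [FORCE]. ROWS is JSON, a list of rows, each a list of 5 numbers: the shift along the world's x, y, z in m, then the turn about the world's z in degrees, then the opening in per cent of the stroke, from 0 (shut) to 100 (fully open). A call has 1 to 5 rows; each row shifts and turns the commanded pose from where the row before left it; what a row does not reach is not made up. A row lasts 1/10 s, in which the tool goes at most 50 mm and 8.59 degrees, less where a joint would pass 70% of its speed; a pose out of reach is approached as far as the arm can. A call with a gripper value outside its range is refused whole. The fingers move at their own pace and stop on an object; FORCE is the grip in N (left out, the last holds). Time passes only in rows, so rows that do not move let the fingers close. It gives the time, the measured TCP pose, the force, the opening and the grip force at its end, in the units of the state.
- robot.get_state(): the state, without advancing time (a new reading comes with each control period).
- optics.capture(name): name is "scene" or "top"; returns a dict with "frame" (384x512x3 uint8, red, green, blue), "z_map" (384x512 float32, m along the optical axis (not along the pixel's ray), 0 where there is no reading), "K" (3x3 intrinsics, pixels), "k1" (the pictures are not rectified: a ray, as slopes to the right and down, at radius r is drawn at 1 + k1 r^2 times it, then the intrinsics apply), "cam_to_world" (4x4, takes a point from camera to world coordinates). Camera axes: x right, y down, z forward; pixel columns grow to the right and rows downward; lengths in m; the calibration is good to about 2 mm. A picture is of the moment at which its call begins.
- order.hand_in(): hands the job in; it is judged then, once.
Trained networks look in the newest picture that a camera, given by its name, has taken for a name from the list of things; names that differ only in an ending like _2 or _b are one class to them, and where a whole thing is asked for, a point or a joint stands for the part that bears it (a point fixed in the world has none). Each returns a list of dicts, best first, with "confidence" (0 to 1); they miss things now and then, are a little off and sometimes report something else, mostly with a low value. They report only what shows in the picture. A call takes as long as a camera call. They do not tell look-alikes from the thing itself.
- search_frame(camera, query): "position" ([x, y, z] in m, in world coordinates, good to about 4 mm: the middle of the surface that is visible of it).
- silhouettes(camera, query): "mask" (384x512 bool, what is visible of it).
The state is a dict: "time_s": time; "joint_positions": joint angles; "joint_vel": joint speeds; "tau": joint torques, N m; "ee_pos": TCP position; "tool_rot": TCP orientation; "force": force on the tool from outside, world axes, zero at the start; "ft_torque": the same for the moment, N m; "gripper_width": finger opening in m; "finger_force": force on a finger pad.
Only numpy, scipy, OpenCV 4.12 (cv2) and the standard library are available. Lean on these libraries where they do the work, as an engineer would, in place of code of your own. Each camera call takes 0.05 s, during which the arm holds its last target. There are 200 camera calls.

### The job

Change the filter cartridges beside the tub: first shut the water with the outer flow ring of the bath control (clockwise to its stop), then lift every spent cartridge out of the filter block into the wash bowl and press a fresh one from the crate fully home in each of the three ports, including any that stood empty. When all three are in, open the flow ring again a quarter turn from shut, to its mark. Only the outer ring may turn: leave the inner temperature knob as it is set, keep the bowl upright, and do not disturb the jar, the stopper or the spout cover.

Things in the scene. Friction and masses are not known exactly. Their poses are not given: they have to be found in the camera images.
- mixer: bath control fixed on the tub deck: steel escutcheon 92 mm in diameter, 13 mm high, with two concentric steel knobs on one upright axis, the OUTER flow ring and above it the INNER temperature knob. Origin on the axis at deck level, x and y level. A black line 7 mm wide on the escutcheon at its -x marks shut, one 4 mm wide at its -y marks a quarter turn open.
- ring_centre (a point): on the axis of the bath control, 27 mm above the deck, at mid-height of the outer flow ring (58 mm in diameter, from 15 to 39 mm above the deck, grooved edge). The inner temperature knob above it is 32 mm in diameter, from 41 to 62 mm above the deck.
- flow_ring (a joint): turn of the outer flow ring, rad: 0 is shut (a stop), growing counter-clockwise from above as it opens, up to a stop at 2.8; the quarter-turn mark is at 1.57. It stays where left and takes about 0.1 N m to turn. It carries one thumb lug on its edge, 9 mm wide and reaching 42 mm from the axis, which points to the control's -x at 0 and to its -y at the quarter-turn mark.
- ring_lug (a point): point on the thumb lug of the flow ring, 37 mm from the axis and 27 mm above the deck
- temp_knob (a joint): turn of the inner temperature knob, rad, counter-clockwise from above; it turns easily (0.02 N m), independently of the ring, and must keep its starting value
- temp_mark (a point): end of the pointer line on top of the inner temperature knob, 14 mm from the axis, 62 mm above the deck
- filter: white filter block fixed to the deck: 85 mm (x) by 200 mm (y) by 55 mm high, origin under its centre. Three ports in a row along y, 60 mm apart, blind round holes 26 mm in diameter and 50 mm deep with a 2 mm chamfer, open upward; a port closes itself when it is empty. Pipe unions leave its back (+x), below the top.
- port0 (a point): centre of the mouth of port 0 of the filter block, at its top face 55 mm above the deck, at y = -60 mm from the block's centre; a cartridge fully home has its origin at this point
- port1 (a point): centre of the mouth of port 1 of the filter block, at its top face 55 mm above the deck, at y = 0 mm from the block's centre; a cartridge fully home has its origin at this point
- port2 (a point): centre of the mouth of port 2 of the filter block, at its top face 55 mm above the deck, at y = 60 mm from the block's centre; a cartridge fully home has its origin at this point
- spent1: 70 mm push-in filter cartridge, 60 g: ribbed grey cap 32 mm in diameter, 24 mm high, on a white stem 24 mm in diameter, 46 mm long, its last 7 mm tapering to 17 mm. Origin on the axis at the cap's underside; z up through the cap. A SPENT one: it starts seated in a port of the filter block, cap on the block's top (absent in some starts: that port is empty).
- spent2: 70 mm push-in filter cartridge, 60 g: ribbed grey cap 32 mm in diameter, 24 mm high, on a white stem 24 mm in diameter, 46 mm long, its last 7 mm tapering to 17 mm. Origin on the axis at the cap's underside; z up through the cap. A SPENT one: it starts seated in a port of the filter block, cap on the block's top (absent in some starts: that port is empty).
- spent3: 70 mm push-in filter cartridge, 60 g: ribbed grey cap 32 mm in diameter, 24 mm high, on a white stem 24 mm in diameter, 46 mm long, its last 7 mm tapering to 17 mm. Origin on the axis at the cap's underside; z up through the cap. A SPENT one: it starts seated in a port of the filter block, cap on the block's top (absent in some starts: that port is empty).
- fresh1: 70 mm push-in filter cartridge, 60 g: ribbed grey cap 32 mm in diameter, 24 mm high, on a white stem 24 mm in diameter, 46 mm long, its last 7 mm tapering to 17 mm. Origin on the axis at the cap's underside; z up through the cap. A FRESH one: it starts upright in the cardboard holder in the crate, cap on the holder's top 72 mm above the deck.
- fresh2: 70 mm push-in filter cartridge, 60 g: ribbed grey cap 32 mm in diameter, 24 mm high, on a white stem 24 mm in diameter, 46 mm long, its last 7 mm tapering to 17 mm. Origin on the axis at the cap's underside; z up through the cap. A FRESH one: it starts upright in the cardboard holder in the crate, cap on the holder's top 72 mm above the deck.
- fresh3: 70 mm push-in filter cartridge, 60 g: ribbed grey cap 32 mm in diameter, 24 mm high, on a white stem 24 mm in diameter, 46 mm long, its last 7 mm tapering to 17 mm. Origin on the axis at the cap's underside; z up through the cap. A FRESH one: it starts upright in the cardboard holder in the crate, cap on the holder's top 72 mm above the deck.
- bowls: two nested plastic wash bowls, white, handled as one loose thing, 0.45 kg: rim 232 mm across and 89 mm above the deck, inner floor 6 mm up and about 145 mm across. Origin under its centre, z up.
- crate: low slatted pine crate, fixed: 250 mm (x) by 210 mm (y) by 68 mm high, 8 mm walls, origin under its centre. In it, along its -y side, the cardboard holder: three holes in a row along the crate's x, 55 mm apart, at y = -58 mm, x = -55, 0 and 55 mm, top 72 mm above the deck, each 27 mm wide and 50 mm deep.
- jar: white ceramic jar with screw lid, 82 mm in diameter, 106 mm high, loose, origin under its centre; leave it alone
- stopper: green silicone drain stopper, 60 mm in diameter, with a steel pivot lever reaching 58 mm to its +x, 32 mm high, loose, origin under the disc; leave it alone
- spout_cover: steel tub spout cover, a tube 66 mm across and 85 mm long lying in the +y half of the crate, about 60 mm high, loose, origin under its centre; leave it alone
Not all that is in view belongs to the job. Leave any blue or orange look-alike of the mixer alone. Leave any blue or purple look-alike of the fresh1 alone.

How it is judged:
On the way, in this order (a step that is already met when the one before it is completed fails the run):
1. the flow ring is shut (within 0.1 rad of its stop) while every spent cartridge still sits in its port (value of joint flow_ring below 0.1 rad and distance between spent1 and port0 below 0.006 m and angle between each of spent1, spent2, spent3's own z axis and vertical below 0.12 rad and distance between spent2 and port1 below 0.006 m and distance between spent3 and port2 below 0.006 m), for 0.2 s.
2. with the ring still shut, every spent cartridge is in the bowl and a fresh one is home in every port (value of joint flow_ring below 0.1 rad and horizontal distance between each of spent1, spent2, spent3 and bowls below 0.1 m and z of spent1 in the frame of bowls between 0 and 0.085 m and z of spent2 in the frame of bowls between 0 and 0.085 m and z of spent3 in the frame of bowls between 0 and 0.085 m and ((distance between fresh1 and port0 below 0.006 m and angle between fresh1's own z axis and vertical below 0.12 rad) or (distance between fresh2 and port0 below 0.006 m and angle between fresh2's own z axis and vertical below 0.12 rad) or (distance between fresh3 and port0 below 0.006 m and angle between fresh3's own z axis and vertical below 0.12 rad)) and ((distance between fresh1 and port1 below 0.006 m and angle between fresh1's own z axis and vertical below 0.12 rad) or (distance between fresh2 and port1 below 0.006 m and angle between fresh2's own z axis and vertical below 0.12 rad) or (distance between fresh3 and port1 below 0.006 m and angle between fresh3's own z axis and vertical below 0.12 rad)) and ((distance between fresh1 and port2 below 0.006 m and angle between fresh1's own z axis and vertical below 0.12 rad) or (distance between fresh2 and port2 below 0.006 m and angle between fresh2's own z axis and vertical below 0.12 rad) or (distance between fresh3 and port2 below 0.006 m and angle between fresh3's own z axis and vertical below 0.12 rad))), for 0.2 s.
3. the flow ring is open at the quarter-turn mark (1.57 rad, within 0.17) (value of joint flow_ring between 1.4 and 1.74 rad), for 0.2 s.
At the end, for the whole second after the job is handed in: flow ring at the quarter-turn mark (1.57 rad, within 0.17); every spent cartridge in the bowl (within 100 mm of its axis, below the rim), bowl upright within 0.15 rad; a fresh cartridge home in each port (origin within 6 mm of the mouth, upright within 0.12 rad); all at rest (all of step 3 and horizontal distance between each of spent1, spent2, spent3 and bowls below 0.1 m and z of spent1 in the frame of bowls between 0 and 0.085 m and z of spent2 in the frame of bowls between 0 and 0.085 m and z of spent3 in the frame of bowls between 0 and 0.085 m and ((distance between fresh1 and port0 below 0.006 m and angle between fresh1's own z axis and vertical below 0.12 rad) or (distance between fresh2 and port0 below 0.006 m and angle between fresh2's own z axis and vertical below 0.12 rad) or (distance between fresh3 and port0 below 0.006 m and angle between fresh3's own z axis and vertical below 0.12 rad)) and ((distance between fresh1 and port1 below 0.006 m and angle between fresh1's own z axis and vertical below 0.12 rad) or (distance between fresh2 and port1 below 0.006 m and angle between fresh2's own z axis and vertical below 0.12 rad) or (distance between fresh3 and port1 below 0.006 m and angle between fresh3's own z axis and vertical below 0.12 rad)) and ((distance between fresh1 and port2 below 0.006 m and angle between fresh1's own z axis and vertical below 0.12 rad) or (distance between fresh2 and port2 below 0.006 m and angle between fresh2's own z axis and vertical below 0.12 rad) or (distance between fresh3 and port2 below 0.006 m and angle between fresh3's own z axis and vertical below 0.12 rad)) and angle between bowls's own z axis and vertical below 0.15 rad and linear speed of each of spent1, spent2, spent3, fresh1, fresh2, fresh3, bowls below 0.03 m/s); the robot touches nothing.
It fails at once if the inner temperature knob is turned (its mark moves more than 3 mm, about 12 degrees) (distance of temp_mark from where it was at the start of the episode above 0.003 m).
It fails at once if the jar, stopper or spout cover is disturbed (moved more than 30 mm or the jar tipped) (distance of any of jar, stopper, spout_cover from where it was at the start of the episode above 0.03 m or angle between jar's own z axis and vertical above 0.4 rad).
Of spent1, spent2, spent3 only 1 to 3 are there at a start; the rules pass over those that are not, and their reading is None.
At some moment in a run one of bowls may be knocked a few centimetres aside while the robot is not near it.
It also fails if it takes over 210 s, if anything falls off the work surface, if the arm or the gripper's body presses on something with over 40 N, if the wrist force passes 120 N, or if a joint passes its speed limit or range.

## Working session

There is one attempt and no reset: what is moved stays moved. The work goes in short steps, Python scripts to look and compute and a shell command to move; the robot and the scene stay as the last step left them, time stands still between calls to the robot, and variables do not carry over. Pictures are saved under pics/ and viewed, at most 14 in all, crops included, and the job is handed in when it is done.

```bash
mkdir -p pics; cat > h.py <<'E'
import numpy as np, cv2
from station import robot, optics, order, search_frame, silhouettes
def cap(n,f=None):
    c=optics.capture(n)
    if f: cv2.imwrite('pics/'+f,cv2.cvtColor(c['frame'],cv2.COLOR_RGB2BGR))
    return c
def world(c):
    K=c['K'];k=c['k1'];h,w=c['z_map'].shape
    u,v=np.meshgrid(np.arange(w),np.arange(h))
    d=np.array([k,0,0,0],float)
    p=cv2.undistortPoints(np.stack([u,v],-1).reshape(-1,1,2).astype(float),K,d).reshape(h,w,2)
    z=c['z_map'];P=np.dstack([p[...,0]*z,p[...,1]*z,z])
    T=c['cam_to_world'];return P@T[:3,:3].T+T[:3,3]
def proj(c,X):
    T=np.linalg.inv(c['cam_to_world']);q=T[:3,:3]@np.array(X)+T[:3,3]
    a=q[:2]/q[2];a=a*(1+c['k1']*(a@a));return (c['K']@[a[0],a[1],1])[:2]
E
python3 - <<'E'
from h import *
cs={n:cap(n,n+'0.png') for n in('scene','top')}
for n in cs:
  print(n,cs[n]['cam_to_world'][:3,3].round(2),cs[n]['K'][0,0])
  for q in['mixer','ring_lug','temp_mark','filter','spent1','fresh1','bowls','crate','jar','stopper','spout_cover']:
    print(q,[(np.round(d['position'],3).tolist(),round(d['confidence'],2),proj(cs[n],d['position']).astype(int).tolist()) for d in search_frame(n,q)])
im=np.hstack([cv2.imread('pics/scene0.png'),cv2.imread('pics/top0.png')])
E
```

```text
scene [ 1.39 -0.23  1.07] 443.506253845897
mixer [([0.479, 0.023, 0.024], 0.81, [237, 184]), ([0.482, -0.107, 0.018], 0.77, [197, 195]), ([0.478, 0.293, 0.098], 0.68, [318, 152]), ([0.39, 0.145, 0.016], 0.63, [265, 160])]
ring_lug [([0.477, 0.022, 0.036], 0.74, [236, 181]), ([0.48, -0.112, 0.041], 0.61, [195, 190]), ([0.387, 0.141, 0.036], 0.44, [263, 155]), ([0.672, -0.001, 0.053], 0.34, [247, 227])]
temp_mark [([0.469, -0.109, 0.06], 0.52, [195, 183])]
filter [([0.668, 0.001, 0.053], 0.76, [247, 226]), ([0.344, -0.102, 0.012], 0.63, [190, 165])]
spent1 [([0.423, 0.302, 0.091], 0.72, [314, 142]), ([0.648, 0.069, 0.078], 0.57, [268, 210])]
fresh1 [([0.531, 0.176, 0.058], 0.7, [288, 179]), ([0.476, 0.295, 0.098], 0.68, [318, 151]), ([0.692, 0.258, 0.061], 0.67, [333, 212]), ([0.534, 0.283, 0.096], 0.55, [322, 165]), ([0.425, 0.306, 0.091], 0.5, [315, 142])]
bowls [([0.377, -0.359, 0.045], 0.81, [112, 181]), ([0.482, 0.023, 0.024], 0.68, [237, 185])]
crate [([0.503, 0.349, 0.048], 0.88, [335, 165])]
jar [([0.424, 0.305, 0.091], 0.17, [315, 142])]
stopper [([0.345, -0.104, 0.011], 0.77,
[... 870 characters left out ...]
[144, 242]), ([0.641, 0.077, 0.08], 0.5, [236, 153]), ([0.466, 0.036, 0.061], 0.2, [254, 221])]
fresh1 [([0.516, 0.176, 0.068], 0.71, [199, 202]), ([0.415, 0.306, 0.094], 0.67, [144, 244]), ([0.467, 0.296, 0.095], 0.63, [148, 222]), ([0.524, 0.286, 0.097], 0.56, [152, 199]), ([0.681, 0.26, 0.071], 0.44, [167, 141])]
bowls [([0.644, 0.008, 0.052], 0.29, [262, 154])]
crate [([0.469, 0.362, 0.039], 0.69, [129, 223]), ([0.64, 0.075, 0.078], 0.65, [237, 154]), ([0.52, 0.287, 0.098], 0.18, [152, 200])]
jar [([0.702, -0.28, 0.097], 0.74, [373, 126])]
stopper [([0.342, -0.106, 0.008], 0.82, [308, 267])]
spout_cover [([0.515, 0.383, 0.058], 0.62, [119, 205]), ([0.64, 0.013, 0.053], 0.21, [260, 156])]
```

View pics/scene0.png

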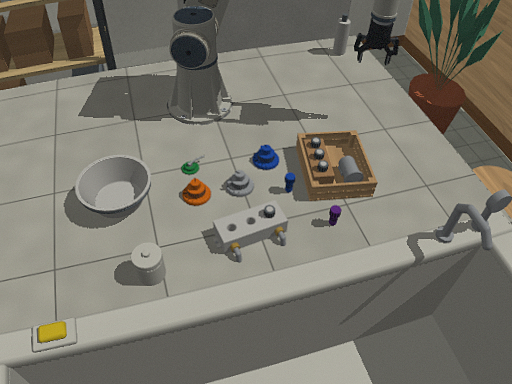

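View pics/top0.png

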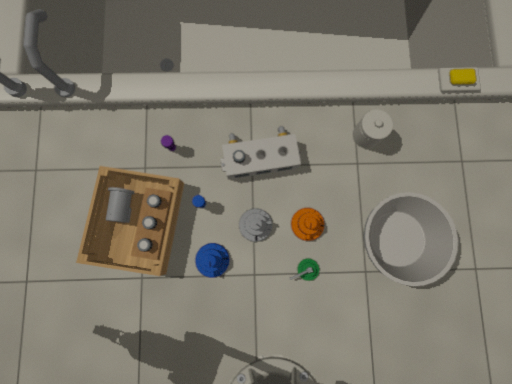

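The three candidates for the mixer in the top view are steel (256,224), blue (212,260) and orange (307,224), so I take the steel one. Spent candidates: one grey cap at (239,156) in the filter's +y port; the other two ports are empty. Fresh: grey caps at (154,201), (150,223) and (145,244) in the crate. The blue (199,201) and purple (168,143) ones are decoys. Next is a close crop plus measurement.

```bash
python3 - <<'E'
from h import *
c=cap('top');W=world(c);f=c['frame']
cv2.imwrite('pics/crop1.png',cv2.cvtColor(np.hstack([cv2.resize(f[195:255,225:290],None,fx=6,fy=6,interpolation=2),cv2.resize(f[130:190,215:306],None,fx=4.4,fy=6,interpolation=2)]),cv2.COLOR_RGB2BGR))
def st(name,x,y,r,z0,z1):
    m=(np.hypot(W[...,0]-x,W[...,1]-y)<r)&(W[...,2]>z0)&(W[...,2]<z1)
    P=W[m];(a,b),R=cv2.minEnclosingCircle(P[:,:2].astype(np.float32));print(name,m.sum(),P.mean(0).round(4),'circ',round(a,4),round(b,4),round(R,4))
    return P
st('knob',.465,.031,.05,.055,.07)
P=st('ring',.465,.031,.06,.030,.045)
a=np.hypot(P[:,0]-.464,P[:,1]-.031);print('far ring',P[a>.028].round(3).tolist())
st('esc',.465,.031,.06,.008,.018)
for n,x,y in(('f1',.418,.305),('f2',.467,.296),('f3',.524,.287),('sp',.641,.077)):st(n,x,y,.024,.072,.11)
m=(np.hypot(W[...,0]-.645,W[...,1]-.01)<.13)&(abs(W[...,2]-.055)<.006);print('filter',cv2.minAreaRect(W[m][:,:2].astype(np.float32)),W[m].mean(0))
m=(np.hypot(W[...,0]-.4,W[...,1]+.36)<.17)&(abs(W[...,2]-.087)<.012);
(a,b),R=cv2.minEnclosingCircle(W[m][:,:2].astype(np.float32));print('bowl',a,b,R,m.sum())
print(robot.get_state())
E
```

```text
knob 118 [0.4602 0.035  0.0614] circ 0.4604 0.0346 0.0157
ring 280 [0.4596 0.0318 0.0386] circ 0.4605 0.028 0.035
far ring [[0.482, 0.054, 0.038], [0.476, 0.057, 0.041], [0.474, 0.06, 0.031], [0.474, 0.057, 0.037], [0.471, 0.06, 0.038], [0.468, 0.06, 0.042], [0.467, 0.002, 0.034], [0.467, -0.001, 0.036], [0.467, -0.004, 0.034], [0.467, -0.006, 0.035], [0.466, 0.06, 0.039], [0.465, 0.002, 0.033], [0.465, -0.001, 0.036], [0.464, -0.003, 0.037], [0.464, -0.006, 0.036], [0.463, 0.06, 0.042], [0.462, 0.002, 0.036], [0.462, -0.001, 0.039], [0.462, -0.003, 0.037], [0.462, -0.006, 0.037], [0.461, 0.063, 0.037], [0.461, 0.06, 0.041], [0.459, 0.002, 0.034], [0.459, -0.001, 0.036], [0.459, -0.003, 0.033], [0.458, 0.063, 0.036], [0.458, 0.06, 0.04], [0.455, 0.06, 0.038], [0.455, 0.058, 0.038], [0.453, 0.06, 0.041], [0.453, 0.058, 0.037], [0.45, 0.06, 0.041], [0.45, 0.058, 0.039], [0.448, 0.061, 0.035], [0.447, 0.058, 0.039], [0.448, 0.055, 0.038], [0.445, 0.058, 0.039], [0.445, 0.055, 0.038], [0.445, 0.053, 0.041], [0.444, 0.011, 0.038], [0.442, 0.055, 0.038], [0.442, 0.053, 0.039], [0.442, 0.05
[... 1139 characters left out ...]
time_s': 1.25, 'joint_positions': array([ 1.17458586e+00,  3.53022940e-01,  1.63337181e+00,  1.26776757e-06,
        1.15519196e+00, -2.43894593e-03]), 'joint_vel': array([-0.00025147,  0.00076582,  0.00031262, -0.00039281, -0.00080152,
        0.0002359 ]), 'tau': array([-2.76856499e-04, -6.05180240e+01, -3.42445886e+01, -2.58052851e-04,
        1.05838892e-03,  4.70817710e-06]), 'ee_pos': array([0.23982624, 0.57717752, 0.23127871]), 'tool_rot': array([1.95616459e-01, 9.80680479e-01, 3.02499289e-06, 1.94322868e-08]), 'force': array([-0.24137475, -0.49441637,  0.19692397]), 'ft_torque': array([-0.03363552,  0.07014796,  0.04704932]), 'finger_force': 0.0, 'gripper_width': 0.08529569992651005}
```

View pics/crop1.png

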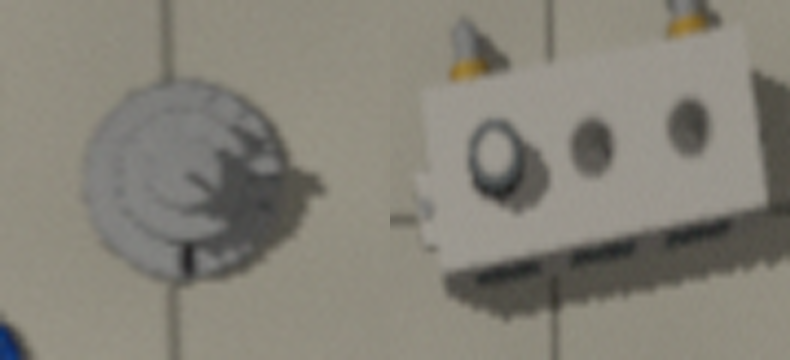

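The steel mixer's shut line is at crop (188,260), at its -x, and the lug points to -y (crop ~(290,180)), so the ring is about 1.56 rad open. One spent cap sits in the +y port at crop (497,158), and the two other ports, (592,148) and (690,127), are empty. I'll move over the lug.

```bash
cat > s.py <<'E'
from station import robot
import numpy as np
s=robot.get_state();q=s['tool_rot'];y=np.degrees(2*np.arctan2(q[1],q[0]))-90
print('t',round(s['time_s'],2),'p',np.round(s['ee_pos'],4),'yaw_y',round((y+180)%360-180,1),'F',np.round(s['force'],1),'w',round(s['gripper_width'],4),'ff',round(s['finger_force'],1),'j6',round(s['joint_positions'][5],2))
E
python3 -m handwheel '[[0.016,-0.042,0,-4.6,30],[0.016,-0.042,0,-4.6,30],[0.016,-0.042,0,-4.6,30],[0.016,-0.042,0,-4.6,30],[0.016,-0.042,0,-4.6,30]]' 20
python3 -m handwheel '[[0.016,-0.042,0,-4.6,30],[0.016,-0.042,0,-4.6,30],[0.016,-0.042,0,-4.6,30],[0.016,-0.042,0,-4.6,30],[0.016,-0.042,0,-4.6,30]]' >/dev/null
python3 -m handwheel '[[0.016,-0.042,0,-4.6,30],[0.016,-0.042,0,-4.6,30],[0.016,-0.042,0,-4.6,30],[0.016,-0.042,0,-4.6,30],[0,0,0,0,30]]'>/dev/null; python3 s.py
```

```text
time_s: 1.75
ee_pos: [0.3201, 0.3656, 0.2314]
tool_rot: [0.389, 0.921, 0.0, 0.0]
force: [0.9, 0.3, -0.2]
gripper_width: 0.0255
finger_force: 0.0
t 2.75 p [ 0.4656 -0.0151  0.2316] yaw_y 2.6 F [0.4 0.3 0.6] w 0.0256 ff 0.0 j6 -0.08
```

```bash
python3 -m handwheel '[[-0.003,0.007,-0.045,0,30],[0,0,-0.045,0,30],[0,0,-0.045,0,30],[0,0,-0.035,0,30],[0,0,0,0,30]]' >/dev/null
python3 s.py
python3 - <<'E'
from h import *
c=cap('top');f=c['frame'];g=cap('scene')['frame']
cv2.imwrite('pics/c2.png',cv2.cvtColor(np.hstack([cv2.resize(f[185:265,215:315],None,fx=4,fy=5),cv2.resize(g[140:220,190:290],None,fx=4,fy=5)]),cv2.COLOR_RGB2BGR))
E
```

```text
t 3.25 p [ 0.4574 -0.0034  0.0578] yaw_y 3.1 F [-0.4 -0.6  0.7] w 0.0256 ff 0.0 j6 -0.06
```

View pics/c2.png

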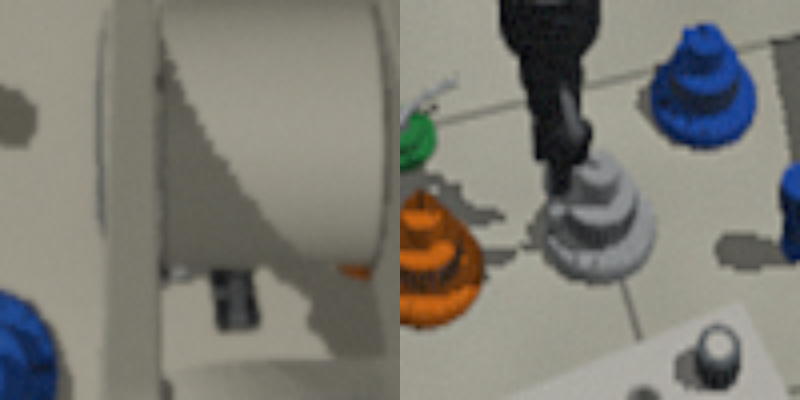

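The top view is blocked by the arm. The scene view shows the fingers above the -y side of the steel ring, with the lug under them at crop (545,220).

```bash
python3 -m handwheel '[[0,0,0,0,30],[0,0,0,0,30],[0,0,0,0,30]]' >/dev/null
python3 s.py
```

```text
t 3.65 p [ 0.4619 -0.0038  0.0627] yaw_y 3.0 F [-0.2 -0.5 -0.2] w 0.0258 ff 0.0 j6 -0.06
```

```bash
python3 -m handwheel '[[0.001,-0.005,0,0,30],[0,0,-0.015,0,30],[0,0,-0.015,0,30],[0,0,-0.011,0,30],[0,0,0,0,30]]' >/dev/null;python3 -m handwheel '[[0,0,0,0,30],[0,0,0,0,30],[0,0,0,0,30]]' >/dev/null
python3 s.py; python3 -m handwheel '[[0,0,0,0,0],[0,0,0,0,0],[0,0,0,0,0],[0,0,0,0,0]]' 20 >/dev/null
python3 s.py;
```

```text
t 4.45 p [ 0.4623 -0.0088  0.0208] yaw_y 3.0 F [-0.2  0.3 -0.9] w 0.0256 ff 0.0 j6 -0.08
t 4.85 p [ 0.4633 -0.009   0.0209] yaw_y 3.0 F [ 4.4 -3.5  5.6] w 0.0083 ff 21.7 j6 -0.08
```

```bash
python3 -c "
import numpy as np
a=np.radians(-85.7-6*np.arange(17));p=.0438*np.c_[np.cos(a),np.sin(a)];print(np.diff(p,axis=0).round(4).tolist())"
```

```text
[[-0.0046, -0.0001], [-0.0046, 0.0004], [-0.0045, 0.0009], [-0.0044, 0.0013], [-0.0042, 0.0018], [-0.004, 0.0022], [-0.0038, 0.0026], [-0.0035, 0.003], [-0.0031, 0.0033], [-0.0028, 0.0036], [-0.0024, 0.0039], [-0.002, 0.0041], [-0.0015, 0.0043], [-0.0011, 0.0045], [-0.0006, 0.0045], [-0.0001, 0.0046]]
```

```bash
python3 -m handwheel '[[-0.0046,-0.0001,0,-6,0],[-0.0046,0.0004,0,-6,0],[-0.0045,0.0009,0,-6,0],[-0.0044,0.0013,0,-6,0],[-0.0042,0.0018,0,-6,0]]' >/dev/null; python3 s.py
python3 -m handwheel '[[-0.004,0.0022,0,-6,0],[-0.0038,0.0026,0,-6,0],[-0.0035,0.003,0,-6,0],[-0.0031,0.0033,0,-6,0],[-0.0028,0.0036,0,-6,0]]' >/dev/null; python3 s.py
python3 -m handwheel '[[-0.0024,0.0039,0,-6,0],[-0.002,0.0041,0,-6,0],[-0.0015,0.0043,0,-6,0],[0,0,0,0,0],[0,0,0,0,0]]' >/dev/null; python3 s.py
```

```text
t 5.35 p [ 0.4423 -0.0038  0.0209] yaw_y -27.3 F [11.   8.1 -3.4] w 0.0082 ff 19.3 j6 0.46
t 5.85 p [0.4269 0.0109 0.021 ] yaw_y -57.2 F [ 15.7   4.  -10.3] w 0.008 ff 19.2 j6 1.02
t 6.35 p [0.4217 0.0233 0.021 ] yaw_y -75.0 F [ 16.7   4.  -12. ] w 0.0083 ff 19.5 j6 1.36
```

```bash
python3 -m handwheel '[[-0.0008,0.003,0,-4,0],[-0.0005,0.003,0,-4,0],[0,0,0,0,0]]' >/dev/null; python3 s.py
python3 -m handwheel '[[-0.0003,0.0030,0,-4,0],[0,0,0,0,0],[0,0,0,0,0]]' >/dev/null; python3 s.py
python3 -m handwheel '[[0,0.0025,0,-3,0],[0,0,0,0,0],[0,0,0,0,0]]' >/dev/null; python3 s.py
```

```text
t 6.65 p [0.4207 0.0291 0.021 ] yaw_y -83.1 F [ 17.4   1.3 -12.4] w 0.0079 ff 19.4 j6 1.52
t 6.95 p [0.4205 0.032  0.021 ] yaw_y -87.0 F [ 16.9   0.4 -13.3] w 0.0082 ff 19.4 j6 1.59
t 7.25 p [0.4203 0.033  0.0211] yaw_y -89.9 F [ 16.2 -17.4  -9.9] w 0.008 ff 19.9 j6 1.65
```

The stop is felt at Fy -17 N. I release, lift and look, moving out of the way towards the spent cartridge.

```bash
python3 -m handwheel '[[0,0,0,0,32],[0,0,0,0,32],[-0.002,0,0.02,0,32],[0,0,0.04,0,32],[0,0,0.04,0,32]]' >/dev/null; python3 s.py
python3 -m handwheel '[[0.035,0.015,0.03,8,90],[0.04,0.015,0.01,8,90],[0.04,0.01,0,8,90],[0.04,0.005,0,8,90],[0.04,0,0,0,90]]' >/dev/null
python3 -m handwheel '[[0.02,0,0,8,90],[0,0,0,8,90],[0,0,0,0,90],[0,0,0,0,90],[0,0,0,0,90]]' >/dev/null; python3 s.py
python3 - <<'E'
from h import *
c=cap('top');f=c['frame'];g=cap('scene')['frame']
cv2.imwrite('pics/c3.png',cv2.cvtColor(np.hstack([cv2.resize(f[185:265,215:315],None,fx=4,fy=5),cv2.resize(g[140:220,190:290],None,fx=4,fy=5)]),cv2.COLOR_RGB2BGR))
E
```

```text
t 7.75 p [0.4107 0.0341 0.1206] yaw_y -90.0 F [1.8 0.2 0. ] w 0.0271 ff 0.0 j6 1.65
t 8.75 p [0.6269 0.0791 0.1601] yaw_y -42.1 F [-0.6  0.5  0.8] w 0.0769 ff 0.0 j6 0.86
```

View pics/c3.png

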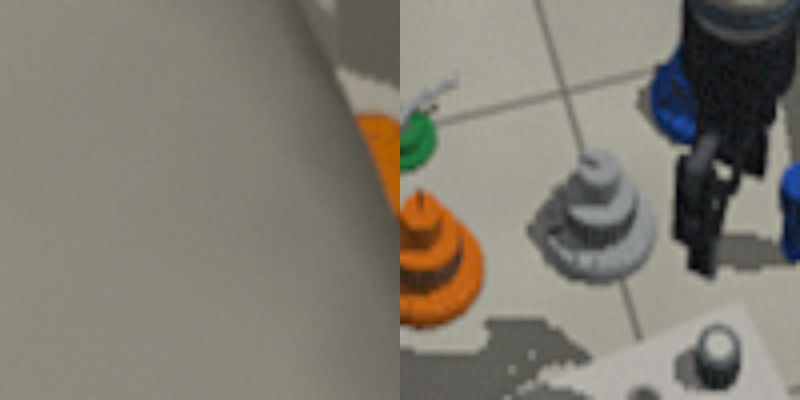

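Scene view: the lug is no longer on the -y side, having gone to the hidden -x side. The spent cap is at crop (717,355). Now I grip it.

```bash
python3 -m handwheel '[[0.0095,-0.0045,-0.03,0,85],[0,0,-0.04,0,85],[0,0,-0.02,0,85],[0,0,-0.01,0,85],[0,0,0,0,85]]' >/dev/null;python3 -m handwheel '[[0,0,0,0,85],[0,0,0,0,85],[0,0,0,0,85]]'  >/dev/null;python3 s.py
python3 -m handwheel '[[0,0,0,0,20],[0,0,0,0,20],[0,0,0,0,20],[0,0,0,0,20],[0,0,0,0,20]]' 60 >/dev/null; python3 s.py
```

```text
t 9.65 p [0.6382 0.0746 0.0617] yaw_y -42.0 F [-0.1  0.8 -1.1] w 0.0727 ff 0.0 j6 0.85
t 10.15 p [0.6386 0.0741 0.0611] yaw_y -42.0 F [ 2.2 -4.5  5.8] w 0.0303 ff 59.4 j6 0.85
```

```bash
python3 -m handwheel '[[0,0,0.02,0,20],[0,0,0.03,0,20],[0,0,0.04,0,20],[0,0,0.045,0,20],[0,0,0.01,0,20]]' >/dev/null; python3 s.py
python3 -m handwheel '[[-0.022,-0.042,0,0,20],[-0.022,-0.042,0,0,20],[-0.022,-0.042,0,0,20],[-0.022,-0.042,0,0,20],[0,0,0,0,20]]' >/dev/null; python3 s.py
python3 - <<'E'
from h import *
c=cap('top','c4.png');W=world(c)
m=(np.hypot(W[...,0]-.4,W[...,1]+.36)<.17)&(abs(W[...,2]-.087)<.012);
(a,b),R=cv2.minEnclosingCircle(W[m][:,:2].astype(np.float32));print('bowl',a,b,R,m.sum())
E
```

```text
t 10.65 p [0.6393 0.075  0.2103] yaw_y -42.0 F [ 0.2  0.6 -0.4] w 0.0298 ff 62.1 j6 0.85
t 11.15 p [ 0.5457 -0.0971  0.2042] yaw_y -42.2 F [-0.3 -0.  -0.8] w 0.0297 ff 62.1 j6 0.56
bowl 0.494556725025177 -0.28662925958633423 0.033829331398010254 130
```

View pics/c4.png

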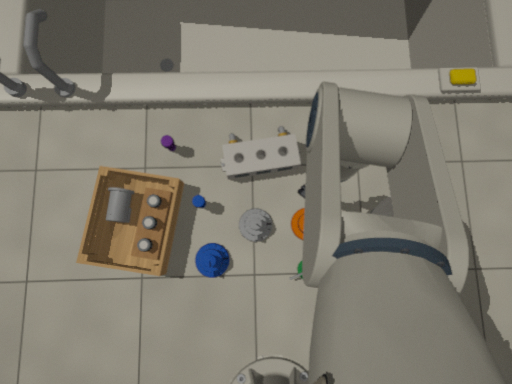

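Top view: port2 (239,157) is now empty and the arm hides the bowl, so I check the bowl from the scene camera.

```bash
cat >> h.py <<'E'
def bowl():
    from scipy.optimize import least_squares
    c=cap('scene');W=world(c);d=silhouettes('scene','bowls')
    print([(round(x['confidence'],2),W[x['mask']].mean(0).round(2)) for x in d])
    m=max((x['mask'] for x in d),key=lambda m:m.sum());P=W[m&(abs(W[...,2]-.086)<.005)][:,:2]
    P=P[(P[:,1]<-.15)]
    r=least_squares(lambda q:np.hypot(P[:,0]-q[0],P[:,1]-q[1])-.114,P.mean(0),loss='soft_l1',f_scale=.003)
    print('bowl',r.x.round(4),len(P),np.abs(r.fun).mean().round(4))
    return c
E
python3 -c "
from h import *
bowl()"
```

```text
[(0.76, array([ 0.4 , -0.36,  0.05]))]
bowl [ 0.4195 -0.3523] 697 0.005
```

```bash
python3 -m handwheel '[[-0.019,-0.037,0,0,20],[-0.019,-0.037,0,0,20],[-0.019,-0.037,0,0,20],[-0.019,-0.037,0,0,20],[-0.019,-0.037,0,0,20]]' >/dev/null
python3 -m handwheel '[[-0.019,-0.037,0,0,20],[-0.019,-0.037,0,0,20],[0,0,-0.03,0,20],[0,0,-0.04,0,20],[0,0,-0.04,0,20]]' >/dev/null
python3 -m handwheel '[[0,0,-0.02,0,20],[0,0,0,0,20],[0,0,0,0,20]]' >/dev/null; python3 s.py
```

```text
t 12.6 p [ 0.4173 -0.3519  0.0753] yaw_y -41.9 F [ 1.1 -0.4 -0.2] w 0.03 ff 62.1 j6 0.03
```

```bash
python3 -m handwheel '[[0,0,0,0,65],[0,0,0,0,65],[0,0,0,0,65],[0,0,0.04,0,65],[0,0,0.045,0,65]]' >/dev/null
python3 -m handwheel '[[0,0,0.04,0,65],[0.01,0.045,0,0,65],[0.01,0.045,0,0,65],[0.01,0.045,0,0,65],[0.01,0.045,0,0,65]]' >/dev/null; python3 -m handwheel '[[0.01,0.045,0,0,80],[0.01,0.045,0,0,80],[0,0.045,0,0,80],[0,0,0,0,80],[0,0,0,0,80]]' >/dev/null;python3 s.py
python3 - <<'E'
from h import *
c=cap('top');W=world(c)
for n,x,y in(('f1',.4153,.305),('f2',.4695,.296),('f3',.5237,.287)):
    m=(np.hypot(W[...,0]-x,W[...,1]-y)<.026)&(W[...,2]>.09)&(W[...,2]<.11);P=W[m]
    (a,b),R=cv2.minEnclosingCircle(P[:,:2].astype(np.float32));print(n,m.sum(),P.mean(0).round(4),round(a,4),round(b,4),round(R,4))
g=bowl();f=g['frame'];cv2.imwrite('pics/c5.png',cv2.cvtColor(np.hstack([cv2.resize(f[140:225,65:160],None,fx=4,fy=5),cv2.resize(f[120:205,285:385],None,fx=4,fy=5)]),cv2.COLOR_RGB2BGR))
E
```

```text
t 14.1 p [ 0.4765 -0.0367  0.2009] yaw_y -41.8 F [ 0.3  0.2 -0.4] w 0.0682 ff 0.0 j6 0.65
f1 146 [0.4139 0.3071 0.0956] 0.4137 0.3079 0.0162
f2 134 [0.4676 0.2975 0.0957] 0.4682 0.2973 0.0162
f3 133 [0.5215 0.2872 0.0954] 0.5221 0.2877 0.0164
[(0.93, array([ 0.39, -0.31,  0.05]))]
bowl [ 0.4144 -0.3098] 671 0.0051
```

View pics/c5.png

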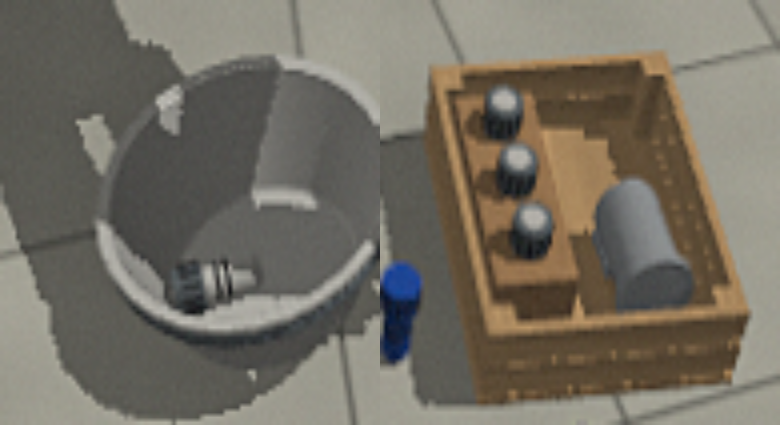

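The bowl was knocked about 4 cm towards +y. It is upright, with the spent cartridge inside (cap at crop (190,285)). The fresh caps are at crop (503,110), (518,168) and (532,228). I take the f3 cap at (.522,.2875).

```bash
python3 - <<'E'
from h import *
cap('top')
for n in('scene','top'):print(n,[(np.round(d['position'],3),round(d['confidence'],2)) for d in search_frame(n,'spent1')])
E
python3 -m handwheel '[[0.0056,0.0405,0,-7.4,85],[0.0056,0.0405,0,-7.4,85],[0.0056,0.0405,0,-7.4,85],[0.0056,0.0405,0,-7.4,85],[0.0056,0.0405,0,-7.4,85]]' >/dev/null
python3 -m handwheel '[[0.0056,0.0405,0,-7.4,85],[0.0056,0.0405,0,-7.4,85],[0.0056,0.0405,0,-7.4,85],[0,0,0,0,85],[0,0,0,0,85]]' >/dev/null
python3 -m handwheel '[[0,0,0,0,85],[0,0,0,0,85],[0,0,0,0,85]]' >/dev/null; python3 s.py
```

```text
scene [(array([ 0.429, -0.354,  0.027]), 0.48)]
top [(array([0.462, 0.037, 0.038]), 0.53), (array([0.652, 0.044, 0.052]), 0.29)]
t 15.7 p [0.5212 0.2854 0.2004] yaw_y -101.2 F [-0.4 -0.5  0.1] w 0.0727 ff 0.0 j6 2.26
```

```bash
python3 -m handwheel '[[0.001,0.002,-0.04,0,85],[0,0,-0.04,0,85],[0,0,-0.03,0,85],[0,0,-0.012,0,85],[0,0,0,0,85]]' >/dev/null;python3 -m handwheel '[[0,0,0,0,85],[0,0,0,0,85]]'  >/dev/null;python3 s.py
python3 -m handwheel '[[0,0,0,0,20],[0,0,0,0,20],[0,0,0,0,20],[0,0,0,0,20],[0,0,0,0,20]]' 60 >/dev/null; python3 s.py
python3 -m handwheel '[[0,0,0.02,0,20],[0,0,0.03,0,20],[0,0,0.04,0,20],[0,0,0.025,0,20],[0,0,0,0,20]]' >/dev/null; python3 s.py
```

```text
t 16.4 p [0.5233 0.289  0.0801] yaw_y -101.2 F [ 0.4  0.5 -0.9] w 0.0725 ff 0.0 j6 2.27
t 16.9 p [0.5225 0.2887 0.0793] yaw_y -101.2 F [-2.  -0.6  6.7] w 0.0295 ff 58.7 j6 2.27
t 17.4 p [0.5241 0.2896 0.1974] yaw_y -101.2 F [ 0.8  1.2 -0.4] w 0.0298 ff 59.4 j6 2.27
```

```bash
python3 -m handwheel '[[0.0228,-0.043,0,0,20],[0.0228,-0.043,0,0,20],[0.0228,-0.043,0,0,20],[0.0228,-0.043,0,0,20],[0.0228,-0.043,0,0,20]]' >/dev/null
python3 -m handwheel '[[0,0,-0.02,0,20],[0,0,-0.03,0,20],[0,0,0,0,20],[0,0,0,0,20],[0,0,0,0,20]]' >/dev/null; python3 s.py
python3 - <<'E'
from h import *
f=cap('scene')['frame'];g=cap('top')['frame'];cv2.imwrite('pics/c6.png',cv2.cvtColor(np.hstack([cv2.resize(f[180:260,210:300],None,fx=4,fy=5),cv2.resize(g[130:190,215:306],None,fx=4.4,fy=400/60)]),cv2.COLOR_RGB2BGR))
E
```

```text
t 18.4 p [0.6366 0.0739 0.1443] yaw_y -101.1 F [-0.1 -0.2 -0.7] w 0.0302 ff 59.6 j6 1.88
```

View pics/c6.png

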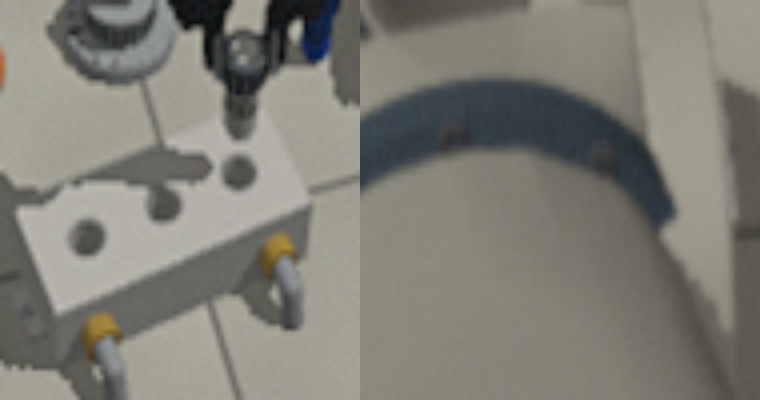

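The cartridge hangs upright over port2 (crop (240,172)). I lower it in.

```bash
python3 -m handwheel '[[0.0005,0,-0.02,0,20],[0,0,-0.015,0,20],[0,0,-0.01,0,20],[0,0,0,0,20],[0,0,0,0,20]]' >/dev/null; python3 s.py
python3 -m handwheel '[[0,0,-0.01,0,20],[0,0,-0.008,0,20],[0,0,0,0,20],[0,0,0,0,20]]' >/dev/null; python3 s.py
```

```text
t 19.0 p [0.6368 0.0736 0.0984] yaw_y -101.2 F [-0.4 -0.2  0.6] w 0.03 ff 59.5 j6 1.88
t 19.4 p [0.6366 0.0735 0.08  ] yaw_y -101.2 F [ 1.   0.8 -1.8] w 0.0298 ff 59.6 j6 1.88
```

```bash
python3 -m handwheel '[[0,0,-0.008,0,20],[0,0,-0.006,0,20],[0,0,-0.003,0,20],[0,0,0,0,20]]' >/dev/null; python3 s.py
python3 -m handwheel '[[0,0,-0.002,0,20],[0,0,0,0,20]]' >/dev/null; python3 s.py
```

```text
t 19.8 p [0.6366 0.0735 0.0627] yaw_y -101.2 F [ 2.7  1.2 -1.8] w 0.0302 ff 59.6 j6 1.88
t 20.0 p [0.6368 0.0735 0.0623] yaw_y -101.2 F [-0.8  1.   8.3] w 0.0294 ff 60.6 j6 1.88
```

```bash
python3 -m handwheel '[[0,0,-0.001,0,20],[0,0,0,0,80],[0,0,0,0,80],[0,0,0,0,80],[0,0,0.03,0,80]]' >/dev/null; python3 -m handwheel '[[0,0,0.04,8.5,80],[0,0,0.04,8.5,80],[0,0,0.03,8.5,80],[0,0,0,8.5,80],[0,0,0,8.5,65]]' >/dev/null
python3 -m handwheel '[[-0.028,0.0373,0,8.5,65],[-0.028,0.0373,0,8.5,65],[-0.028,0.0373,0,8.5,65],[-0.028,0.0373,0,8.5,65],[-0.028,0.0373,0,8.5,65]]' >/dev/null; python3 s.py
python3 -m handwheel '[[-0.0288,0.0373,0,8.5,65],[0,0,0,8.5,65],[0,0,0,8.5,65],[0,0,0,8.5,65],[0,0,0,8.5,65]]' >/dev/null
python3 -m handwheel '[[0,0,0,8.5,65],[0,0,0,8.5,65],[0,0,0,0,65],[0,0,0,0,65],[0,0,0,0,65]]' >/dev/null; python3 s.py
python3 - <<'E'
from h import *
c=cap('scene');W=world(c);f=c['frame']
cv2.imwrite('pics/c7.png',cv2.cvtColor(np.hstack([cv2.resize(f[180:260,210:300],None,fx=4,fy=5),cv2.resize(f[120:200,285:385],None,fx=4,fy=5)]),cv2.COLOR_RGB2BGR))
m=(np.hypot(W[...,0]-.637,W[...,1]-.0735)<.025)&(W[...,2]>.07);P=W[m];print(P.mean(0),P[:,2].max(),np.percentile(P[:,2],90))
E
```

```text
t 21.5 p [0.4952 0.261  0.2001] yaw_y -15.8 F [ 0.2 -0.1 -0. ] w 0.0557 ff 0.0 j6 0.76
t 22.5 p [0.4678 0.2972 0.2002] yaw_y 43.1 F [-0.2  0.2  0.1] w 0.0556 ff 0.0 j6 -0.19
[0.64197925 0.07128801 0.07796191] 0.08354890014570504 0.08160890409707418
```

View pics/c7.png

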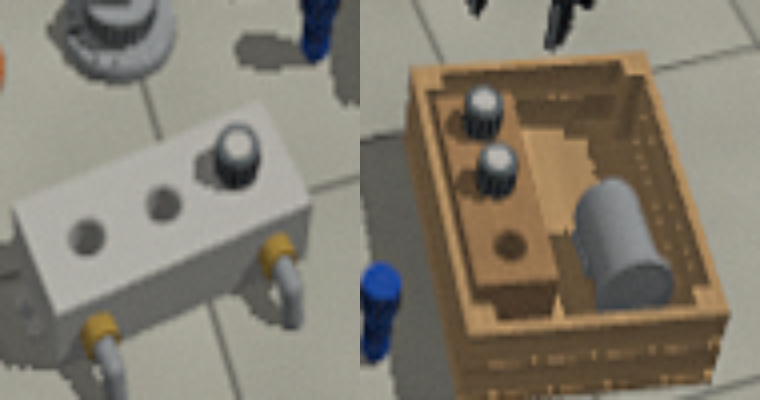

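Port2 now holds a fresh cartridge, seated like the spent one was (cap at crop (238,155)). Two caps remain in the crate, at crop (483,110) and (497,170).

```bash
python3 -m handwheel '[[0.0005,0.0005,-0.04,0,65],[0,0,-0.04,0,65],[0,0,-0.03,0,65],[0,0,-0.011,0,65],[0,0,0,0,65]]' >/dev/null;python3 -m handwheel '[[0,0,0,0,65],[0,0,0,0,65]]'  >/dev/null;python3 s.py
python3 -m handwheel '[[0,0,0,0,20],[0,0,0,0,20],[0,0,0,0,20],[0,0,0,0,20],[0,0,0,0,20]]' 60 >/dev/null; python3 s.py
python3 -m handwheel '[[0,0,0.02,0,20],[0,0,0.03,0,20],[0,0,0.04,0,20],[0,0,0.03,0,20],[0,0,0,0,20]]' >/dev/null; python3 s.py
```

```text
t 23.25 p [0.4694 0.2984 0.0809] yaw_y 43.3 F [-1.2 -0.5  0.7] w 0.0553 ff 0.0 j6 -0.19
t 23.75 p [0.469  0.2981 0.0807] yaw_y 43.3 F [-1.8 -0.7  8.7] w 0.0299 ff 58.5 j6 -0.19
t 24.25 p [0.4706 0.2992 0.2042] yaw_y 43.3 F [-0.4  1.1 -0.2] w 0.0295 ff 60.8 j6 -0.19
```

```bash
python3 -m handwheel '[[0.022,-0.0355,0,0,20],[0.022,-0.0355,0,0,20],[0.022,-0.0355,0,0,20],[0.022,-0.0355,0,0,20],[0.022,-0.0355,0,0,20]]' >/dev/null
python3 -m handwheel '[[0.022,-0.0355,0,0,20],[0.022,-0.0355,0,0,20],[0.022,-0.0355,0,0,20],[0,0,-0.03,0,20],[0,0,-0.03,0,20]]' >/dev/null
python3 -m handwheel '[[0,0,0,0,20],[0,0,0,0,20],[0,0,0,0,20]]' >/dev/null; python3 s.py
```

```text
t 25.55 p [0.6452 0.0141 0.1408] yaw_y 43.4 F [0.3 0.1 0.4] w 0.0295 ff 60.8 j6 -0.74
```

```bash
python3 -m handwheel '[[0,0,-0.02,0,20],[0,0,-0.015,0,20],[0,0,-0.01,0,20],[0,0,0,0,20],[0,0,0,0,20]]' >/dev/null; python3 s.py
python3 -m handwheel '[[0,0,-0.01,0,20],[0,0,-0.008,0,20],[0,0,0,0,20],[0,0,0,0,20]]' >/dev/null; python3 s.py
python3 -m handwheel '[[0,0,-0.007,0,20],[0,0,-0.006,0,20],[0,0,-0.003,0,20],[0,0,0,0,20]]' >/dev/null; python3 s.py
```

```text
t 26.05 p [0.6455 0.0144 0.0944] yaw_y 43.3 F [ 4.   2.8 -3.9] w 0.0297 ff 60.7 j6 -0.74
t 26.45 p [0.6456 0.0144 0.0756] yaw_y 43.3 F [ 7.8  4.7 -7. ] w 0.0294 ff 60.5 j6 -0.74
t 26.85 p [0.6461 0.0142 0.0636] yaw_y 43.3 F [-4.   3.2 30.6] w 0.0294 ff 64.4 j6 -0.74
```

```bash
python3 -m handwheel '[[0,0,0,0,65],[0,0,0,0,65],[0,0,0,0,65],[0,0,0.03,0,65],[0,0,0.04,0,65]]' >/dev/null; python3 -m handwheel '[[0,0,0.04,0,65],[0,0,0.03,0,65],[-0.029,0.0368,0,0,65],[-0.029,0.0368,0,0,65],[-0.029,0.0368,0,0,65]]' >/dev/null
python3 -m handwheel '[[-0.029,0.0368,0,0,65],[-0.029,0.0368,0,0,65],[-0.029,0.0368,0,0,65],[-0.029,0.0368,0,0,65],[-0.029,0.0368,0,0,65]]' >/dev/null
python3 -m handwheel '[[0,0,0,0,65],[0,0,0,0,65],[0,0,0,0,65]]' >/dev/null; python3 s.py
```

```text
t 28.65 p [0.4126 0.3075 0.1999] yaw_y 43.3 F [-0.5  0.3 -0.3] w 0.0563 ff 0.0 j6 -0.12
```

```bash
python3 -m handwheel '[[0.002,0.001,-0.04,0,65],[0,0,-0.04,0,65],[0,0,-0.03,0,65],[0,0,-0.01,0,65],[0,0,0,0,65]]' >/dev/null;python3 -m handwheel '[[0,0,0,0,65],[0,0,0,0,65]]'  >/dev/null;python3 s.py
python3 -m handwheel '[[0,0,0,0,20],[0,0,0,0,20],[0,0,0,0,20],[0,0,0,0,20],[0,0,0,0,20]]' 60 >/dev/null; python3 s.py
python3 -m handwheel '[[0,0,0.02,0,20],[0,0,0.03,0,20],[0,0,0.04,0,20],[0,0,0.03,0,20],[0,0,0,0,20]]' >/dev/null; python3 s.py
python3 - <<'E'
from h import *
bowl()
E
```

```text
t 29.35 p [0.4155 0.3097 0.0818] yaw_y 43.3 F [ 0.6 -1.1  0.3] w 0.0554 ff 0.0 j6 -0.12
t 29.85 p [0.4149 0.3096 0.0817] yaw_y 43.4 F [-2.  -1.8  9.9] w 0.0294 ff 58.5 j6 -0.12
t 30.35 p [0.4164 0.3109 0.205 ] yaw_y 43.4 F [ 0.3  1.1 -1.1] w 0.0298 ff 60.0 j6 -0.12
[(0.67, array([ 0.39, -0.31,  0.05]))]
bowl [ 0.4138 -0.3098] 659 0.0049
```

```bash
python3 -m handwheel '[[0.0265,-0.0394,0,0,20],[0.0265,-0.0394,0,0,20],[0.0265,-0.0394,0,0,20],[0.0265,-0.0394,0,0,20],[0.0265,-0.0394,0,0,20]]' >/dev/null
python3 -m handwheel '[[0.0265,-0.0394,0,0,20],[0.0265,-0.0394,0,0,20],[0.0265,-0.0394,0,0,20],[0.0265,-0.0394,0,0,20],[0,0,-0.03,0,20]]' >/dev/null
python3 -m handwheel '[[0,0,-0.03,0,20],[0,0,0,0,20],[0,0,0,0,20],[0,0,0,0,20]]' >/dev/null; python3 s.py
```

```text
t 31.85 p [ 0.6534 -0.0451  0.1414] yaw_y 43.4 F [ 0.5  0.7 -0.1] w 0.0298 ff 59.9 j6 -0.83
```

```bash
python3 -m handwheel '[[0,0,-0.02,0,20],[0,0,-0.015,0,20],[0,0,-0.01,0,20],[0,0,0,0,20],[0,0,0,0,20]]' >/dev/null; python3 s.py
python3 -m handwheel '[[0,0,-0.01,0,20],[0,0,-0.008,0,20],[0,0,0,0,20],[0,0,0,0,20]]' >/dev/null; python3 s.py
python3 -m handwheel '[[0,0,-0.007,0,20],[0,0,-0.005,0,20],[0,0,-0.003,0,20],[0,0,0,0,20]]' >/dev/null; python3 s.py
```

```text
t 32.35 p [ 0.6534 -0.0449  0.0954] yaw_y 43.3 F [ 3.8  3.6 -2.7] w 0.0293 ff 59.9 j6 -0.83
t 32.75 p [ 0.6534 -0.0449  0.0765] yaw_y 43.3 F [ 5.2  4.4 -5.4] w 0.0296 ff 59.9 j6 -0.83
t 33.15 p [ 0.6538 -0.045   0.0646] yaw_y 43.3 F [-3.5  5.9 22.8] w 0.0295 ff 62.9 j6 -0.83
```

```bash
python3 -m handwheel '[[0,0,0,0,65],[0,0,0,0,65],[0,0,0,0,65],[0,0,0.03,0,65],[0,0,0.04,0,65]]' >/dev/null; python3 -m handwheel '[[0,0,0.04,0,65],[0,0,0.03,-8.4,35],[-0.029,0.0097,0,-8.4,35],[-0.029,0.0097,0,-8.4,35],[-0.029,0.0097,0,-8.4,35]]' >/dev/null
python3 -m handwheel '[[-0.029,0.0097,0,-8.4,35],[-0.029,0.0097,0,-8.4,35],[-0.029,0.0097,0,-8.4,35],[-0.029,0.0097,0,-8.4,35],[-0.029,0.0097,0,-8.4,35]]' >/dev/null
python3 -m handwheel '[[0,0,0,-8.4,35],[0,0,0,-8.4,35],[0,0,0,-8.4,35],[0,0,0,-8.4,35],[0,0,0,-8.4,35]]' >/dev/null
python3 -m handwheel '[[0,0,0,-8.4,35],[0,0,0,-8,35],[0,0,0,0,35],[0,0,0,0,35],[0,0,0,0,35]]' >/dev/null; python3 s.py
python3 - <<'E'
from h import *
c=bowl();W=world(c);f=c['frame']
cv2.imwrite('pics/c8.png',cv2.cvtColor(np.hstack([cv2.resize(f[180:260,210:300],None,fx=4,fy=5),cv2.resize(f[140:225,65:165],None,fx=4,fy=400/85)]),cv2.COLOR_RGB2BGR))
for p in((.6367,.0735),(.6455,.0142),(.6536,-.0452)):
    m=(np.hypot(W[...,0]-p[0],W[...,1]-p[1])<.025)&(W[...,2]>.065);P=W[m];print(P.mean(0).round(4),np.percentile(P[:,2],90).round(4))
E
```

```text
t 35.65 p [0.4207 0.0321 0.2021] yaw_y -90.5 F [-0.5 -0.6  0.2] w 0.0298 ff 0.0 j6 1.65
[(0.79, array([ 0.39, -0.31,  0.05]))]
bowl [ 0.4148 -0.3103] 637 0.0052
[0.6424 0.0709 0.0767] 0.0811
[0.6508 0.0115 0.0776] 0.0816
[ 0.6596 -0.0468  0.0769] 0.0812
```

View pics/c8.png

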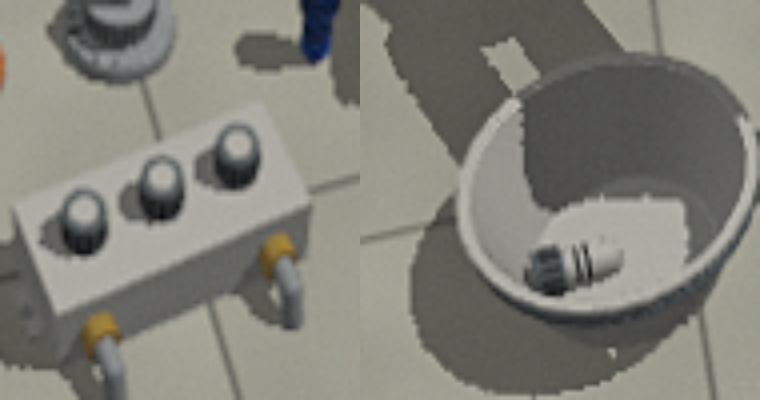

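All three caps sit level in the ports (crop (85,220), (162,187), (238,155)), and the spent one lies in the upright bowl. Now I open the ring.

```bash
python3 -m handwheel '[[-0.0017,0.0009,-0.04,0,32],[0,0,-0.04,0,32],[0,0,-0.04,0,32],[0,0,-0.02,0,32],[0,0,0,0,32]]' >/dev/null;python3 -m handwheel '[[0,0,0,0,32],[0,0,-0.015,0,32],[0,0,-0.015,0,32],[0,0,-0.01,0,32],[0,0,0,0,32]]' >/dev/null;python3 -m handwheel '[[0,0,0,0,32],[0,0,0,0,32]]' >/dev/null
python3 s.py; python3 -m handwheel '[[0,0,0,0,0],[0,0,0,0,0],[0,0,0,0,0],[0,0,0,0,0]]' 20 >/dev/null
python3 s.py; python3 -c "
import numpy as np
a=np.radians(182.4+6*np.arange(17));p=.0415*np.c_[np.cos(a),np.sin(a)];print(np.diff(p,axis=0).round(4).tolist())"
```

```text
t 36.95 p [0.4197 0.0331 0.0231] yaw_y -90.7 F [0.3 0.1 1.3] w 0.0276 ff 0.0 j6 1.66
t 37.35 p [0.4195 0.0327 0.0228] yaw_y -90.6 F [-1.2 -4.8  5.7] w 0.0084 ff 22.8 j6 1.66
[[0.0004, -0.0043], [0.0009, -0.0043], [0.0013, -0.0041], [0.0017, -0.004], [0.0021, -0.0038], [0.0025, -0.0035], [0.0029, -0.0033], [0.0032, -0.0029], [0.0035, -0.0026], [0.0037, -0.0022], [0.0039, -0.0018], [0.0041, -0.0014], [0.0042, -0.0009], [0.0043, -0.0005], [0.0043, -0.0], [0.0043, 0.0004]]
```

```bash
python3 -m handwheel '[[0.0004,-0.0043,0,6,0],[0.0009,-0.0043,0,6,0],[0.0013,-0.0041,0,6,0],[0.0017,-0.004,0,6,0],[0.0021,-0.0038,0,6,0]]' >/dev/null; python3 s.py
python3 -m handwheel '[[0.0025,-0.0035,0,6,0],[0.0029,-0.0033,0,6,0],[0.0032,-0.0029,0,6,0],[0.0035,-0.0026,0,6,0],[0.0037,-0.0022,0,6,0]]' >/dev/null; python3 s.py
python3 -m handwheel '[[0.0039,-0.0018,0,6,0],[0.0041,-0.0014,0,6,0],[0.0042,-0.0009,0,6,0],[0.0043,-0.0005,0,6,0],[0.0043,0,0,6,0]]' >/dev/null; python3 -m handwheel '[[0,0,0,0,0],[0,0,0,0,0],[0,0,0,0,0]]' >/dev/null;python3 s.py
```

```text
t 37.85 p [0.425  0.0123 0.0228] yaw_y -60.4 F [-4.  -2.7 10. ] w 0.0083 ff 23.3 j6 1.08
t 38.35 p [ 0.4399 -0.0031  0.0228] yaw_y -30.4 F [ -7.6 -13.4  13.6] w 0.008 ff 24.2 j6 0.52
t 39.15 p [ 0.4626 -0.0093  0.0229] yaw_y -0.5 F [ -0.9 -26.9   6.2] w 0.0081 ff 23.4 j6 -0.01
```

```bash
python3 -m handwheel '[[0,0,0,0,32],[0,0,0,0,32],[0,0,0,0,32],[0,0,0.02,0,32],[0,0,0.04,0,32]]' >/dev/null; python3 -m handwheel '[[0,0,0.045,0,32],[0,0,0.045,0,32],[0,0.045,0.03,0,32],[0,0.05,0,0,32],[0,0.05,0,0,32]]' >/dev/null
python3 -m handwheel '[[0,0.05,0,0,32],[0,0.05,0,0,32],[0,0.05,0,0,32],[0,0.05,0,0,32],[0,0.05,0,0,32]]' >/dev/null
python3 -m handwheel '[[0,0,0,0,32],[0,0,0,0,32],[0,0,0,0,32],[0,0,0,0,32]]' >/dev/null; python3 s.py
python3 - <<'E'
from h import *
c=cap('top');W=world(c);f=c['frame']
cv2.imwrite('pics/c9.png',cv2.cvtColor(cv2.resize(f[195:255,225:290],None,fx=6,fy=6,interpolation=2),cv2.COLOR_RGB2BGR))
d=np.hypot(W[...,0]-.460,W[...,1]-.0347)
m=(d>.033)&(d<.046)&(W[...,2]>.03)&(W[...,2]<.045);P=W[m];a=np.degrees(np.arctan2(P[:,1]-.0347,P[:,0]-.460))%360;print('lug',m.sum(),np.median(a),a.mean())
bowl()
E
```

```text
t 41.05 p [0.4621 0.3839 0.2   ] yaw_y -0.7 F [-0.1  0.3 -0.4] w 0.0271 ff 0.0 j6 0.7
lug 9 268.74499214802677 268.78893820369314
[(0.97, array([ 0.39, -0.31,  0.05]))]
bowl [ 0.4144 -0.31  ] 666 0.005
```

View pics/c9.png

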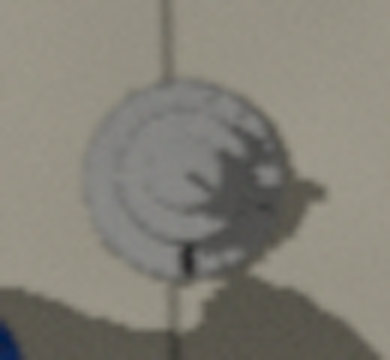

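```bash
python3 - <<'E'
from h import *
L=[];D=[]
for i in range(4):
    c=cap('top');W=world(c);f=c['frame'].astype(float).mean(2)
    d=np.hypot(W[...,0]-.460,W[...,1]-.0347);a=np.degrees(np.arctan2(W[...,1]-.0347,W[...,0]-.460))%360
    L+=a[(d>.032)&(d<.046)&(W[...,2]>.026)&(W[...,2]<.045)&(a>225)&(a<315)].tolist()
    m=(d>.030)&(d<.045)&(f<60)&(W[...,2]<.025);D+=list(zip(a[m].round(0),f[m].round(0)))
print(np.mean(L),np.sort(L).round(0),len(L));print(sorted(D))
s=cap('scene');W=world(s);d=np.hypot(W[...,0]-.460,W[...,1]-.0347);m=(d>.033)&(d<.046)&(W[...,2]>.022)&(W[...,2]<.045)
print((np.degrees(np.arctan2(W[m][:,1]-.0347,W[m][:,0]-.460))%360).round(0),W[m].mean(0))
f=s['frame'];cv2.imwrite('pics/c10.png',cv2.cvtColor(np.hstack([cv2.resize(c['frame'][205:245,235:285],None,fx=8,fy=10),cv2.resize(f[160:200,215:260],None,fx=8,fy=10)]),cv2.COLOR_RGB2BGR))
E
```

```text
268.8603728262753 [264. 264. 264. 265. 265. 265. 265. 265. 265. 265. 265. 265. 265. 265.
 265. 265. 269. 269. 269. 269. 269. 269. 269. 269. 269. 269. 269. 269.
 269. 269. 269. 269. 272. 272. 273. 273. 273. 273. 273. 273. 273. 273.
 273. 273. 273. 274. 274. 274.] 48
[(np.float64(184.0), np.float64(44.0)), (np.float64(184.0), np.float64(45.0)), (np.float64(184.0), np.float64(46.0)), (np.float64(184.0), np.float64(48.0)), (np.float64(184.0), np.float64(57.0)), (np.float64(184.0), np.float64(59.0)), (np.float64(184.0), np.float64(59.0)), (np.float64(185.0), np.float64(37.0)), (np.float64(185.0), np.float64(38.0)), (np.float64(185.0), np.float64(39.0)), (np.float64(185.0), np.float64(40.0)), (np.float64(185.0), np.float64(41.0)), (np.float64(185.0), np.float64(42.0)), (np.float64(185.0), np.float64(45.0)), (np.float64(185.0), np.float64(48.0)), (np.float64(186.0), np.float64(42.0)), (np.float64(186.0), np.float64(44.0)), (np.float64(186.0), np.float64(46.0)), (np.float64(186.0), np.float64(47.0))]
[268. 271. 276. 276. 278. 268. 275. 277. 281. 282. 271. 280. 280. 285.
 282. 270. 281. 280. 282.   5.  17.  22. 280. 283. 285. 308. 321. 332.
 353.  16. 314. 323. 332. 348. 354. 359. 315. 322. 338.   5. 321. 327.
 333. 338. 354. 359.  11. 343. 348.] [0.4793749  0.01230175 0.03222603]
```

View pics/c10.png

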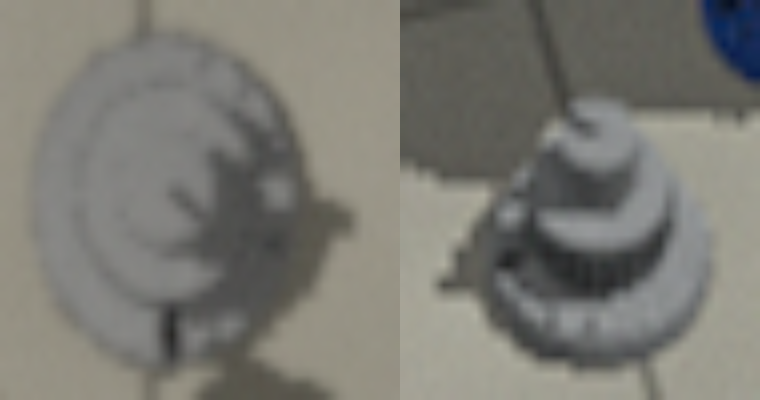

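The shut line measures 185° and the lug 269°, so the ring is about 1.46 rad open. The black quarter mark peeks out just past the lug at crop (510,258). That is within tolerance but near its edge, so I nudge it 6° further.

```bash
python3 -m handwheel '[[0,-0.049,0,0,32],[0,-0.049,0,0,32],[0,-0.049,0,0,32],[0,-0.049,0,0,32],[0,-0.049,0,0,32]]' >/dev/null; python3 -m handwheel '[[0,-0.049,0,0,32],[0,-0.049,0,0,32],[0,-0.049,0,0,32],[0,0,0,0,32],[0,0,0,0,32]]' >/dev/null
python3 -m handwheel '[[0,0,-0.04,0,32],[0,0,-0.04,0,32],[0,0,-0.04,0,32],[0,0,-0.01,0,32],[0,0,0,0,32]]' >/dev/null; python3 -m handwheel '[[0,0,0,0,32],[0,0,0,0,32],[0,0,0,0,32]]' >/dev/null;python3 s.py
```

```text
t 43.25 p [ 0.4633 -0.0068  0.0715] yaw_y -0.7 F [0.2 0.4 1. ] w 0.0268 ff 0.0 j6 -0.01
```

```bash
python3 -m handwheel '[[-0.003,-0.0015,0,0,32],[0,0,-0.02,0,32],[0,0,-0.02,0,32],[0,0,-0.009,0,32],[0,0,0,0,32]]' >/dev/null; python3 -m handwheel '[[0,0,0,0,32],[0,0,0,0,32],[0,0,0,0,0],[0,0,0,0,0],[0,0,0,0,0]]' 20 >/dev/null;python3 s.py
python3 -m handwheel '[[0.0022,0.0001,0,3,0],[0.0023,0.0002,0,3,0],[0,0,0,0,0],[0,0,0,0,0]]' >/dev/null;python3 s.py
```

```text
t 44.25 p [ 0.4604 -0.0086  0.0217] yaw_y -0.7 F [ 2.9 -3.   5. ] w 0.0084 ff 22.0 j6 -0.01
t 44.65 p [ 0.4651 -0.0086  0.0217] yaw_y 5.4 F [ 2.3 -4.9  5.2] w 0.0088 ff 21.3 j6 -0.11
```

```bash
python3 -m handwheel '[[0,0,0,0,32],[0,0,0,0,32],[0,0,0,0,32],[0,0,0.02,0,32],[0,0,0.04,0,32]]' >/dev/null; python3 -m handwheel '[[0,0,0.045,0,32],[0,0,0.045,0,32],[0,0.045,0.03,0,32],[0,0.05,0,0,32],[0,0.05,0,0,32]]' >/dev/null
python3 -m handwheel '[[0,0.05,0,0,32],[0,0.05,0,0,32],[0,0.05,0,0,32],[0,0.05,0,0,32],[0,0.05,0,0,32]]' >/dev/null
python3 -m handwheel '[[0,0,0,0,32],[0,0,0,0,32],[0,0,0,0,32],[0,0,0,0,32]]' >/dev/null; python3 s.py
python3 - <<'E'
from h import *
c=cap('top');W=world(c)
d=np.hypot(W[...,0]-.460,W[...,1]-.0347);a=np.degrees(np.arctan2(W[...,1]-.0347,W[...,0]-.460))%360
L=a[(d>.032)&(d<.046)&(W[...,2]>.026)&(W[...,2]<.045)&(a>225)&(a<315)];print('lug',L.mean(),len(L))
c=bowl();W=world(c);f=c['frame']
print('spent',[(np.round(x['position'],3),x['confidence']) for x in search_frame('scene','spent1')])
cv2.imwrite('pics/c11.png',cv2.cvtColor(cv2.resize(f[130:270,60:310],None,fx=3,fy=3),cv2.COLOR_RGB2BGR))
E
```

```text
t 46.55 p [0.4635 0.3821 0.1986] yaw_y 5.3 F [ 0.6 -0.  -0.3] w 0.0273 ff 0.0 j6 0.6
lug 272.3446277578675 13
[(0.77, array([ 0.39, -0.31,  0.05]))]
bowl [ 0.4139 -0.3101] 685 0.005
spent [(array([ 0.425, -0.355,  0.029]), 0.46)]
```

View pics/c11.png

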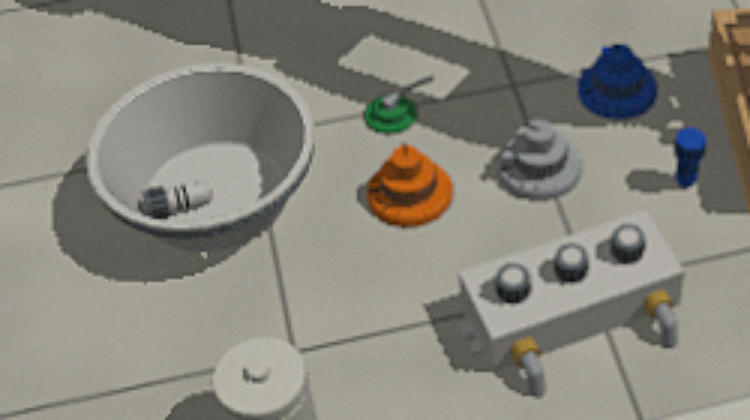

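The final picture shows all three caps home at (513,282), (571,262) and (628,243), the spent cartridge in the upright bowl at (175,200), and the lug over its mark. The measured ring angle is about 88–90°. I hand in.

```bash
python3 -c "
from station import order
print(order.hand_in())"
```

```text
the job is handed in; nothing more can be done
None
```

The job is handed in (no verdict came back): the ring was shut first, the one spent cartridge is in the upright bowl, all three ports hold fresh cartridges pressed home, and the ring is open again at about its quarter-turn mark.

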